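# Shut the keeper bar and start the clamp bolt in the kit fixture

## Robot

A 6-joint arm with a two-finger parallel gripper is mounted at the origin on the work surface. World frame = base frame: x ahead of the robot, y to its left, z up, the work surface at z = 0. Lengths are in mm, angles in rad, forces in N, time in s.
With the tool pointing down it reaches from about 300 to 775 mm from the base axis. Payload 14.6 kg.
Tool frame: the origin (TCP) lies between the finger pads; the fingertips stand 19 mm ahead of it and the grasp point (between the pads) is the TCP (manip.tcp_to_tips is the distance from the TCP to the fingertips, in mm); x points along the fingers, z is the direction in which the jaws open and shut, and the axes are right-handed (so a half turn about x gives the same grasp; the last joint's range is limited). The gripper opens to 94 mm and grips with 3 to 60 N. Pads are 16 mm wide; open, the fingers measure 119 mm over their backs; the gripper's body (75 mm by 177 mm) begins 78 mm behind the grasp point.
Start: joints at [-1.332, 0.3, 1.521, -0, 1.321, -0.067], TCP at [165.574, -524.476, 224.446] pointing down, gripper open.
Joint ranges: [-3.03, 3.03], [-0.79, 2.21], [0.23, 2.52], [-1.04, 4.18], [0, 3.07], [-2.55, 2.55]. Speed limits (rad/s): [2.22, 2.22, 2.57, 3.14, 3.14, 3.14].

## Interface

Orientations are given as [roll, pitch, yaw] about the fixed x, y, z axes, in that order (R = Rz(yaw) Ry(pitch) Rx(roll)).
In Python, from cell import manip gives the robot as it stands.
- The arm moves only by the tool jog_arm, never from a script. Its argument "moves" is a list that holds one entry, the list of rows, each a list of 6 numbers: the shift along the world's x, y, z in mm, then the turn, a rotation vector about the world's x, y, z in degrees. In form: [[[dx, dy, dz, wx, wy, wz], ...]]. A call has 1 to 5 rows; each row shifts and turns the pose as measured when the row begins; what a row does not reach is not made up. A row lasts 1/10 s, in which the tool goes at most 50 mm and 8.59 degrees, less where a joint would pass 70% of its speed; a pose out of reach is approached as far as the arm can. A call is refused whole if a number of a shift passes 50 or a number of a turn 8.59, either way. A call with a gripper value outside its range is refused whole. "gripper" is the opening, from -1 (shut) to 1 (fully open), set as the call begins (left out, the last holds). The fingers move at their own pace and stop on an object; "squeeze" is the grip in N (left out, the last holds). Time passes only in rows, so rows that do not move let the fingers close. It gives the time, the measured TCP pose, the force and the opening at its end, in the units of the state.
- manip.read_state(): the state, without advancing time (a new reading comes with each control period).
- manip.camera(name): name is "side" or "top" or "wrist"; returns (picture, depth): 400x640x3 uint8, blue, green, red; 400x640 float32, mm along the optical axis (not along the pixel's ray), 0 where there is no reading.
- manip.camera_params(name): a dict with "fx", "fy", "cx", "cy" (pixels), "rvec" (rotation vector, rad) and "tvec" (3), from world to camera coordinates, as OpenCV has them. Camera axes: x right, y down, z forward; pixel columns grow to the right and rows downward; lengths in mm; the calibration is good to about 2 mm. The wrist camera is an equidistant fisheye: a pixel r from the principal point sees the ray r / f radians off the axis. A picture is of the moment at which its call begins: read the wrist's pose just before it. camera_params takes no time and is no camera call; for the wrist camera it gives the pose at the moment of the call.
- manip.sign_off(): hands the job in, once; it reports no verdict.
The state is a dict: "clock": time; "joints": joint angles; "qd": joint speeds; "effort": joint torques, N m; "eef_pos": TCP position; "eef_rot": TCP orientation; "wrist_force": force on the tool from outside, world axes, zero at the start; "moment": the same for the moment, N m; "finger_gap": finger opening in mm.
Only numpy, scipy, OpenCV 4.12 (cv2) and the standard library are available. Lean on these libraries where they do the work, as an engineer would, in place of code of your own. Each camera call takes 0.05 s, during which the arm holds its last target. There are 200 camera calls.

## Task

Swing the blue keeper bar of the kit fixture shut until it clicks into its detent, its hooked end round the clamp bolt. Then start the bolt: turn its knurled head backward (anticlockwise from above) until you feel the thread drop, turn it forward one turn so that it is properly started, and no further. Finish while still gripping the bolt head in the fingers - do not let go of it - and leave the brass tools in the fixture and everything else on the bench alone.

Things in the scene. Friction and masses are not known exactly. Their poses are not given: they have to be found in the camera images.
- fixture: kit fixture screwed to the bench: cast base plate 16 mm thick, x -55 to 55, y -168 to 148 mm. Origin on the bench; z up; at yaw 0 y runs to the robot's left. On it at x = 0: hinge post (y -140), white nest 60 x 135 mm, 40 mm high, with three brass tools (y -100, -55, -10; tops 60 mm above the bench), threaded steel boss with the clamp bolt (y 60; 46 mm wide, 64 mm high), catch post
- bar (a joint): angle of the blue keeper bar, rad: 0 = shut (along the fixture's +y from its hinge, at its stop), grows as it opens, anticlockwise from above, to the fixture's -x side (stop at 1.4). It stays where it is left, until in the last 0.06 rad it must be pushed past a spring roller, which snaps into the notch in its tip and holds it at 0. That takes about 10 N at the handle
- bar_hinge (a point): point on the keeper bar's vertical hinge axis, at the bar's underside, 66 mm above the bench. The bar is 12 mm thick (66 to 78 mm above the bench), 28 mm wide and reaches 250 mm from this axis; its hooked end (50 mm wide) has a slot open towards the fixture's +x that passes round the bolt's shank, 200 mm from this axis, under the head
- bar_handle (a point): the black upright handle pin on the keeper bar, 16 mm in diameter, from the bar's top face (78 mm above the bench) up to 122 mm, 100 mm from the hinge axis; this point is on its axis, 102 mm above the bench
- catch (a point): the brass spring roller (upright, 10 mm in diameter) that makes the detent, 72 mm above the bench, at the fixture's y = 112 mm. It sticks out, towards the hinge, from a cast catch post 34 mm wide (x), y 117 to 141 mm, 80 mm high
- bolt: clamp bolt, 0.28 to 0.46 kg, dark knurled round head 40 mm in diameter, 26 mm high, white line on top. Coarse right-hand thread, 24 mm, pitch 5 mm. Upright in the boss and captive: it only turns and slides along its axis. Origin at the centre of the head's underside, about 103 mm above the bench as found (25 mm above the shut bar); z up. It turns easily (under 0.1 N m) and stays as it is left
- bolt_head (a point): centre of the bolt's head, 13 mm above its underside: the height to grip it. Fingers that grip the head firmly can hold the bolt up when its thread should drop: feel for it by pressing down lightly (about 5 N, gripped) between small backward turns - it either stands firm or goes down 5 mm - or by letting go. Let the grip follow the bolt up and down
- bolt_turn (a joint): turn of the bolt, rad, growing forward (clockwise from above); no end stops; its zero is arbitrary and says nothing of where the threads meet. As found the bolt's thread rests on top of the boss's first thread, 0.6 to 1.4 rad forward of the place where the two thread starts meet: turned backward it climbs 0.8 mm per rad, then can drop 5 mm. Forward from there it is engaged
- bolt_depth (a joint): how far the bolt stands below its highest resting position, m, growing downward: 0.0005 to 0.0012 as found, near 0 just before the thread drop, 0.005 just after it, 0.010 one turn farther in (5 mm a turn); limits -0.001 and 0.0138
- dome0: small brass mushroom-shaped lapping tool (40 mm cap, 14 mm stem, 36 mm tall, 0.16 kg), loose in the fixture's pocket nearest the hinge; to stay there. Origin at the foot of its stem, 24 mm above the bench
- dome1: the same in the middle pocket
- dome2: the same in the pocket nearest the bolt
- big_dome: larger brass lapping tool, 60 mm across and 42 mm tall, on the bench; leave alone. Origin at its underside
- tray: blue tray 120 x 170 x 28 mm with three aluminium rings, on the bench; leave alone. Origin at its underside
- spanner: steel spanner 200 mm long lying on the bench; leave alone. Origin at its middle, underside
- driver: orange-handled screwdriver 190 mm long lying on the bench; leave alone. Origin at its middle, underside
- oil: white oil bottle 48 mm in diameter, 110 mm tall, standing on the bench; leave alone. Origin at its underside
Mind the look-alikes: they are no part of the job. Leave any purple or white look-alike of the dome1 alone.

How it is judged (in metres and radians):
On the way, in this order (a step that is already met when the one before it is completed fails the run):
1. the keeper bar is shut and in its detent, before the bolt is turned back (value of joint bar below 0.02 rad), for 0.3 s.
2. the bolt has been turned backward to where the thread starts meet (value of joint bolt_turn below 2.15 rad).
3. the bolt has dropped one pitch (5 mm) (value of joint bolt_depth above 0.0042 m), for 0.1 s.
4. the bolt has been turned forward about one turn in the thread, the fingers gripping its head (value of joint bolt_depth above 0.00875 m and contact force between the fingers and bolt above 5 N and distance between the grasp point and bolt_head below 0.028 m), for 0.2 s.
At the end, for the whole second after the job is handed in: bar in its detent (within 0.02 rad of shut); bolt dropped one pitch and gone forward one turn (give or take a quarter): 8.75 to 11.25 mm below its highest position, not turning; fingers gripping its head (over 5 N, grasp point within 28 mm of its centre); the three small brass tools in their pockets (all of step 4 and value of joint bar below 0.02 rad and value of joint bolt_depth below 0.01125 m and angular speed of bolt below 0.2 rad/s and z of each of dome0, dome1, dome2 in the frame of fixture below 0.028 m); the arm keeps its last pose, push and grip.
It fails at once if something else on the bench is disturbed (moved more than 20 mm) (distance of any of big_dome, tray, spanner, driver, oil from where it was at the start of the episode above 0.02 m).
It fails at once if a small brass tool is knocked out of its pocket or moved more than 10 mm (distance of any of dome0, dome1, dome2 from where it was at the start of the episode above 0.01 m).
It also fails if it takes over 72 s, if anything falls off the work surface, if the arm or the gripper's body presses on something with over 40 N, if the wrist force passes 120 N, or if a joint passes its speed limit or range.

## Working session

There is one attempt and no reset: what is moved stays moved. The work goes in short steps, Python scripts to look and compute and a tool call to move; the robot and the scene stay as the last step left them, time stands still between calls to the robot, and variables do not carry over. Pictures are saved under pics/ and viewed, about 8 in all and at most 12, crops included, and the job is handed in when it is done.

Besides the shell and the picture viewer there is one more tool, called after ">>>" as name(argument=value, ...) on one line, values as JSON. jog_arm: Moves the arm, as the interface text tells. Its arguments: {"type":"object","properties":{"moves":{"type":"array","items":{"type":"array","items":{"type":"array","items":{"type":"number"}}}},"gripper":{"type":"number"},"squeeze":{"type":"number"}},"required":["moves"]}

```bash
ls; mkdir -p pics
cat > h.py <<'E'
import numpy as np, cv2
from cell import manip
def cam(n):
    p=manip.camera_params(n); im,d=manip.camera(n); return im,d,p
def pts(d,p,uv):
    # world points from pixels + depth (pinhole)
    uv=np.atleast_2d(uv).astype(int); z=d[uv[:,1],uv[:,0]]
    c=np.stack([(uv[:,0]-p['cx'])/p['fx']*z,(uv[:,1]-p['cy'])/p['fy']*z,z],1)
    R=cv2.Rodrigues(np.array(p['rvec'],float))[0]
    return (c-np.array(p['tvec'],float).ravel())@R
def ray(p,uv,h):
    R=cv2.Rodrigues(np.array(p['rvec'],float))[0]; t=np.array(p['tvec'],float).ravel()
    o=-R.T@t; v=np.array([(uv[0]-p['cx'])/p['fx'],(uv[1]-p['cy'])/p['fy'],1])@R
    return o+v*(h-o[2])/v[2]
E
python3 - <<'E'
from h import *
print(manip.read_state())
for n in ['top','side']:
    im,d,p=cam(n); cv2.imwrite(f'pics/{n}.png',im); np.save(f'{n}_d.npy',d); print(n,p)
E
```

```text
pics
{'clock': 0.0, 'joints': array([-1.33155326e+00,  3.00490840e-01,  1.52158726e+00,  3.93189657e-06,
        1.32069496e+00, -6.65900057e-02]), 'qd': array([-0.0009752 ,  0.0002934 , -0.0015527 , -0.00019425, -0.00107027,
        0.00110778]), 'effort': array([-1.52647925e-03, -5.31807947e+01, -3.52738237e+01,  7.08103809e-02,
        2.44122039e-02, -8.97982727e-05]), 'eef_pos': array([ 165.54405082, -524.24107908,  223.87287613]), 'eef_rot': array([3.07177629, 1.56961592, 1.80681206]), 'wrist_force': array([0.03432587, 0.87246873, 0.17468899]), 'moment': array([ 0.01561832, -0.09822323,  0.00886386]), 'finger_gap': 94.01044793677735}
top {'fx': 470.5852403404604, 'fy': 470.5852403404604, 'cx': 326.4873879318659, 'cy': 196.3059854442767, 'rvec': array([ 2.21564279, -2.16411521,  0.0448732 ]), 'tvec': array([  -3.29866125,  554.93152974, 1263.58133225])}
side {'fx': 482.84403234336, 'fy': 482.84403234336, 'cx': 314.0859858588259, 'cy': 194.25986808588118, 'rvec': array([ 0.97546575, -2.40399315,  1.09420358]), 'tvec': array([409.00978659, 328.96133873, 958.98404863])}
```

View pics/top.png

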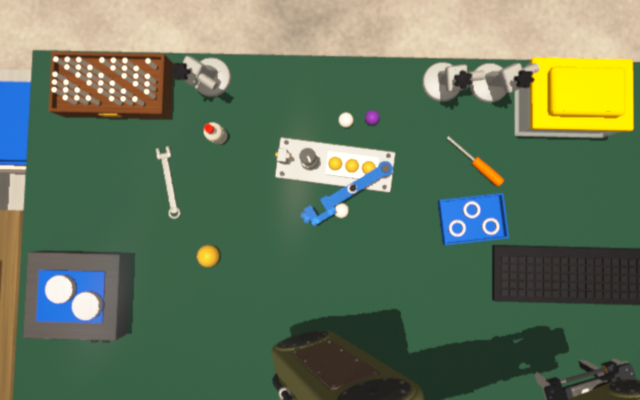

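View pics/side.png

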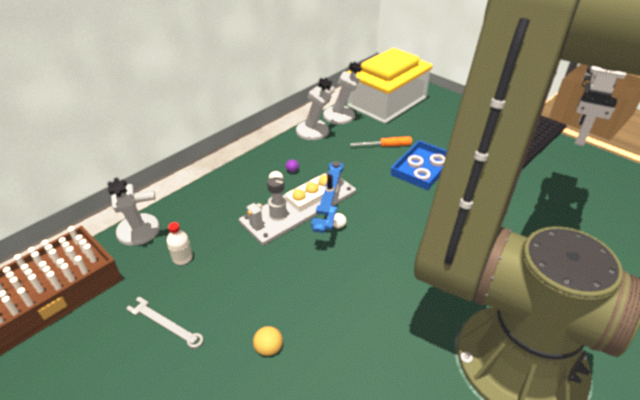

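Top view: fixture plate around (335,165), hinge at about (387,168), black handle pin at about (352,188), dark bolt head at about (309,157), catch at about (283,155). A white look-alike sits at (342,210) beside the open bar, with others at (345,120) and purple (372,117). The blue tray (473,220) is the other blue thing, but only the bar carries a black pin. I'll measure these and check them in one crop.

Run:
```python
from h import *
im=cv2.imread('pics/top.png'); d=np.load('top_d.npy'); p=manip.camera_params('top')
cv2.imwrite('pics/crop.png',cv2.resize(im[100:240,260:420],None,fx=5,fy=4.28,interpolation=cv2.INTER_CUBIC) if 0 else cv2.resize(im[105:235,265:415],None,fx=5,fy=5*0.92,interpolation=cv2.INTER_CUBIC))
hsv=cv2.cvtColor(im,cv2.COLOR_BGR2HSV)
# base plate corners: depth height map
v,u=np.mgrid[110:235,265:415]; P=pts(d,p,np.stack([u.ravel(),v.ravel()],1)).reshape(v.shape+(3,))
z=P[...,2]
def rep(n,m):
    q=P[m]; print(n,m.sum(),q.mean(0).round(1),'px',u[m].mean().round(1),v[m].mean().round(1), 'zmin/max',q[:,2].min().round(),q[:,2].max().round())
# brass domes
H=hsv[110:235,265:415]
br=((H[...,0]>12)&(H[...,0]<32)&(H[...,1]>140)&(H[...,2]>120)).astype(np.uint8)
n,l,s,c=cv2.connectedComponentsWithStats(br)
for i in range(1,n):
    if s[i,4]>15: rep('brass',l==i)
bl=(H[...,0]>100)&(H[...,0]<125)&(H[...,1]>120)
rep('blue',bl)
rep('z>115',z>115)
for lo,hi in[(100,118),(118,126),(126,140)]:
    m=((z>lo)&(z<hi)).astype(np.uint8); n,l,s,c=cv2.connectedComponentsWithStats(m)
    for i in range(1,n):
        if s[i,4]>3: rep((lo,hi),l==i)
m=((z>9)&(z<24)&(H[...,1]<60)&(H[...,2]>120)); q=P[m][:,:2].astype(np.float32)
print('plate',cv2.minAreaRect(q), m.sum(), P[m][:,2].mean())
```

```text
brass 130 [640.9 -10.4  56.7] px 334.8 163.0 zmin/max 48.0 66.0
brass 128 [632.7 -53.3  86. ] px 351.5 165.2 zmin/max 47.0 1291.0
brass 100 [633.6 -96.8  57.1] px 367.5 166.5 zmin/max 49.0 65.0
blue 1123 [552.6 -29.5  75. ] px 341.4 196.3 zmin/max -5.0 1291.0
z>115 331 [604.4  33.2 398.9] px 316.9 163.1 zmin/max 117.0 1291.0
(118, 126) 29 [572.8 -56.  122.8] px 352.7 187.4 zmin/max 119.0 125.0
(126, 140) 207 [648.8  58.8 129.9] px 307.2 155.6 zmin/max 126.0 135.0
plate ((652.1570434570312, -17.131195068359375), (327.2977600097656, 253.0146484375), 58.90243911743164) 2591 16.89520262558287
```

View pics/crop.png

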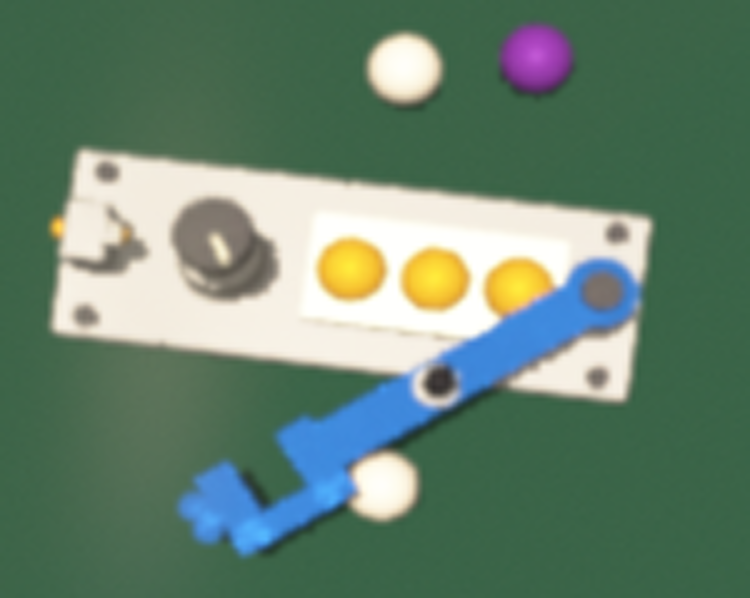

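Crop: grey hinge cap at (602,290), handle pin (438,382), bolt head (214,232) with its white line, catch roller (127,232), and three brass caps at (350,268), (435,279), (518,288). That confirms the choice. Next I'll check the geometry and read the tool axes.

Run:
```python
from h import *
from scipy.spatial.transform import Rotation as R
p=manip.camera_params('top')
h=ray(p,(265+602/5,105+290/4.6),78+4); b=ray(p,(307.4,155.5),129); k=ray(p,(265+438/5,105+382/4.6),122); c=ray(p,(265+130/5,105+232/4.6),76)
print('hinge',h,'bolt',b,'handle',k,'catch',c)
for n,a in(('b',b),('k',k),('c',c)):
    v=(a-h)[:2]; print(n,np.hypot(*v),np.degrees(np.arctan2(v[1],v[0])))
s=manip.read_state(); M=R.from_euler('xyz',s['eef_rot']).as_matrix(); print(M.round(3))
```

```text
hinge [ 627.791834   -141.02535442   82.        ] bolt [649.30219263  58.27499189 129.        ] handle [571.3881963  -55.90984262 122.        ] catch [655.83182958 103.77059141  76.        ]
b 200.4577850040016 83.83994835146295
k 102.10788752836307 123.53130812584277
c 246.39662425873536 83.4655702843048
[[-0.     0.954  0.301]
 [ 0.001  0.301 -0.954]
 [-1.     0.    -0.001]]
```

>>> jog_arm(moves=[[[34,39,0,0,0,8],[34,39,0,0,0,8],[34,39,0,0,0,8],[34,39,0,0,0,8],[34,39,0,0,0,8]]], gripper=0.2)

```text
clock: 0.6
eef_pos: [328.7, -333.4, 221.7]
eef_rot: [3.047, 1.567, 2.496]
wrist_force: [1.3, 0.4, -0.1]
finger_gap: 58.0
```

>>> jog_arm(moves=[[[34,39,0,0,0,8],[34,39,0,0,0,8],[34,39,0,0,0,8],[34,39,0,0,0,8],[34,39,0,0,0,8]]])

```text
clock: 1.1
eef_pos: [491.1, -143.1, 221.5]
eef_rot: [3.038, 1.566, -3.069]
wrist_force: [0.2, -1.1, -0.2]
finger_gap: 56.5
```

>>> jog_arm(moves=[[[40,43,0,0,0,0],[41,44,0,0,0,0],[0,0,-30,0,0,0],[0,0,0,0,0,0],[0,0,0,0,0,0]]])

```text
clock: 1.6
eef_pos: [561.0, -64.2, 190.1]
eef_rot: [2.904, 1.565, 3.093]
wrist_force: [-0.4, 0.2, 0.4]
finger_gap: 56.4
```

Run:
```python
from h import *
s=manip.read_state(); print(s['eef_pos'],s['joints'])
im,d,p=cam('wrist'); cv2.imwrite('pics/w1.png',im)
```

```text
[561.04991457 -64.24845815 190.09133424] [-1.78524369e-01  3.65125194e-01  1.51627659e+00 -8.22547764e-04
  1.26619747e+00 -3.67108365e-01]
```

View pics/w1.png

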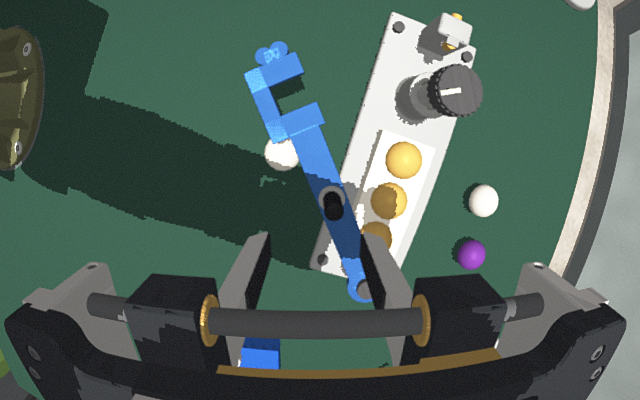

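Wrist view: the pin at (333,205) lies between the open fingers and the bolt is at (455,90). The layout matches the map, so I'll descend over the pin.

>>> jog_arm(moves=[[[11,8,-25,0,0,0],[0,0,-30,0,0,0],[0,0,-25,0,0,0],[0,0,0,0,0,0],[0,0,0,0,0,0]]])

```text
clock: 2.15
eef_pos: [572.8, -60.9, 115.3]
eef_rot: [-0.7, 1.568, -0.518]
wrist_force: [-0.1, -0.8, 0.6]
finger_gap: 56.4
```

>>> jog_arm(moves=[[[0,0,0,0,0,0],[0,0,0,0,0,0],[0,0,0,0,0,0],[0,0,0,0,0,0],[0,0,0,0,0,0]]], gripper=-1, squeeze=25)

```text
clock: 2.65
eef_pos: [574.4, -62.0, 121.0]
eef_rot: [-0.445, 1.561, -0.264]
wrist_force: [-0.3, -0.1, 0.4]
finger_gap: 19.9
```

>>> jog_arm(moves=[[[0,5,-8,0,0,0],[0,2,-8,0,0,0],[0,0,0,0,0,0]]])

```text
clock: 2.95
eef_pos: [579.2, -55.8, 111.3]
eef_rot: [-0.425, 1.545, -0.244]
wrist_force: [1.2, -2.7, -20.0]
finger_gap: 15.7
```

>>> jog_arm(moves=[[[12,6,0,0,0,-4],[13,4,0,0,0,-4],[13,2,0,0,0,-4]]])

```text
clock: 3.25
eef_pos: [616.2, -43.3, 110.9]
eef_rot: [-0.495, 1.549, -0.532]
wrist_force: [-3.8, -5.8, 5.5]
finger_gap: 15.5
```

>>> jog_arm(moves=[[[10,0,0,0,0,-2],[8,0,0,0,0,-2],[4,-1,0,0,0,0]]], squeeze=40)

```text
clock: 3.55
eef_pos: [638.3, -43.9, 110.8]
eef_rot: [-0.649, 1.552, -0.762]
wrist_force: [-20.0, 5.2, 10.3]
finger_gap: 15.1
```

>>> jog_arm(moves=[[[4,0,0,0,0,0],[4,0,0,0,0,0],[0,0,0,0,0,0]]])

```text
clock: 3.85
eef_pos: [638.1, -43.6, 110.6]
eef_rot: [-2.223, 1.553, -2.335]
wrist_force: [10.0, -1.0, -0.4]
finger_gap: 15.2
```

>>> jog_arm(moves=[[[0,0,0,0,0,0],[0,0,0,0,0,0],[0,0,0,0,0,0]]], gripper=0.3)

```text
clock: 4.15
eef_pos: [637.9, -43.1, 109.7]
eef_rot: [-2.275, 1.552, -2.387]
wrist_force: [0.1, 0.3, -0.1]
finger_gap: 36.1
```

>>> jog_arm(moves=[[[0,0,30,0,0,0],[0,0,40,0,0,0],[0,10,20,0,0,0],[0,0,0,0,0,0],[0,0,0,0,0,0]]], gripper=0.5)

```text
clock: 4.65
eef_pos: [636.7, -32.5, 199.1]
eef_rot: [-2.448, 1.55, -2.559]
wrist_force: [0.5, 0.1, 0.2]
finger_gap: 70.2
```

Run:
```python
from h import *
s=manip.read_state(); print(s['eef_pos'],s['eef_rot'],s['joints'],s['finger_gap'],s['clock'])
im,d,p=cam('wrist'); cv2.imwrite('pics/w2.png',im); np.save('w2_d.npy',d); np.save('w2_p.npy',p,allow_pickle=True); print(p)
```

```text
[636.73577543 -32.52043729 199.12686711] [-2.44791561  1.54964883 -2.55908131] [-0.10317416  0.52594672  1.26436202 -0.01367116  1.3676712   0.0108592 ] 70.15431182220227 4.65
{'fx': 309.70691628693146, 'fy': 309.70691628693146, 'cx': 314.94446294055115, 'cy': 202.955565855405, 'rvec': array([-2.85595173,  0.15508128,  0.04559871]), 'tvec': array([-633.68640511,    9.06049214,  386.4826539 ])}
```

View pics/w2.png

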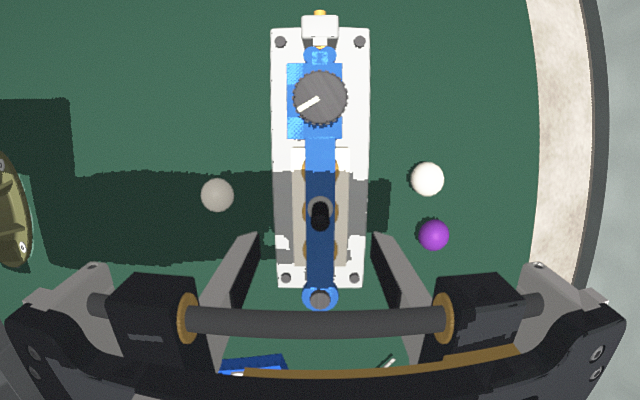

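The bar now lies straight along the fixture, from hinge (319,299) to the roller at (320,50), with its hook round the bolt. The bolt head is at (320,97) with its line pointing lower left. I'll measure bar angle and head centre from this view.

```bash
cat >> h.py <<'E'
def wray(p,uv,h):
    a=np.array([(uv[0]-p['cx'])/p['fx'],(uv[1]-p['cy'])/p['fy']]); r=np.hypot(*a)
    c=np.r_[a*np.sin(r)/r,np.cos(r)]
    R=cv2.Rodrigues(np.array(p['rvec'],float))[0]; o=-R.T@np.array(p['tvec'],float).ravel(); v=c@R
    return o+v*(h-o[2])/v[2]
E
python3 - <<'E'
from h import *
p=np.load('w2_p.npy',allow_pickle=True).item(); im=cv2.imread('pics/w2.png'); d=np.load('w2_d.npy')
g=cv2.GaussianBlur(cv2.cvtColor(im,cv2.COLOR_BGR2GRAY),(3,3),0)
hsv=cv2.cvtColor(im,cv2.COLOR_BGR2HSV)
m=((hsv[...,1]<70)&(hsv[...,2]<130)).astype(np.uint8); m[:55]=0; m[150:]=0; m[:,:270]=0; m[:,370:]=0
m=cv2.morphologyEx(m,cv2.MORPH_OPEN,np.ones((5,5)))
c=max(cv2.findContours(m,0,2)[0],key=cv2.contourArea); (u,v),r=cv2.minEnclosingCircle(c); print('head px',u,v,r,d[int(v),int(u)])
for z in (129,116): print(z,wray(p,(u,v),z))
h=wray(p,(319.5,299.5),80); k=wray(p,(319,208),122); print(h,k)
for a in (h,): print(np.degrees(np.arctan2(*(wray(p,(u,v),129)-a)[[1,0]])),np.degrees(np.arctan2(*(k-a)[[1,0]])))
E
```

```text
head px 307.5 118.0 3.201662063598633 220.21513
129 [639.20724898  44.15139422 129.        ]
116 [638.67980299  44.10473374 116.        ]
[ 628.08169976 -141.93979812   80.        ] [639.88716353 -27.28437049 122.        ]
86.57861742063335 84.12127271011568
```

Run:
```python
from h import *
p=np.load('w2_p.npy',allow_pickle=True).item(); d=np.load('w2_d.npy'); im=cv2.imread('pics/w2.png')
for uv in ((320,97),(320,72),(294,97),(347,97)): print(wray(p,uv,129))
print(wray(p,(319,222),122)); print(d[60:135:5,320])
cv2.imwrite('pics/c2.png',cv2.resize(im[30:140,260:380],None,fx=5,fy=5,interpolation=cv2.INTER_CUBIC))
```

```text
[649.9989411   58.60885434 129.        ]
[652.05933778  77.20523827 129.        ]
[631.17173232  60.83327609 129.        ]
[669.59535815  56.67985362 129.        ]
[638.62163209 -39.0865843  122.        ]
[254.91508 256.031   212.83768 211.75203 212.87845 213.87022 215.08553
 215.45984 216.42618   0.      217.64552 219.52487 220.68872 270.62708
 272.88455]
```

View pics/c2.png

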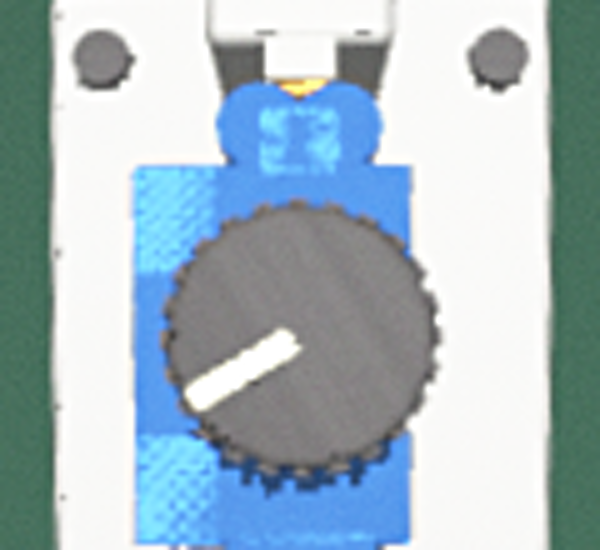

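The hook is round the bolt shank and the brass roller is in the notch at (303,88) in the crop. The head centre (302,338) gives world (650, 58.4). Moving onto the bolt.

>>> jog_arm(moves=[[[7,46,0,0.6,-1,0],[6,45,0,0,0,0],[0,0,0,0,0,0],[0,0,0,0,0,0]]])

```text
clock: 5.1
eef_pos: [648.6, 59.3, 192.1]
eef_rot: [-2.892, 1.563, -3.006]
wrist_force: [0.4, -1.0, 0.1]
finger_gap: 70.3
```

Run:
```python
from h import *
s=manip.read_state(); print(s['eef_pos'],s['eef_rot'],s['joints'],s['wrist_force'])
```

```text
[648.62387381  59.32206194 192.08214111] [-2.89179282  1.56268019 -3.00579684] [ 3.52974448e-02  5.57709478e-01  1.23271281e+00 -8.32844687e-04
  1.35924563e+00  1.49479633e-01] [ 0.40331599 -1.01221196  0.0957634 ]
```

>>> jog_arm(moves=[[[1,-1,-30,0,0,0],[0,0,-25,0,0,0],[0,0,-15,0,0,0],[0,0,0,0,0,0],[0,0,0,0,0,0]]])

```text
clock: 5.6
eef_pos: [648.3, 53.2, 116.1]
eef_rot: [-2.888, 1.558, -3.006]
wrist_force: [0.2, 0.1, 1.2]
finger_gap: 70.4
```

>>> jog_arm(moves=[[[1.5,5,0,0,-0.7,0],[0,0,0,0,0,0]]], gripper=-1, squeeze=15)

```text
clock: 5.8
eef_pos: [650.4, 57.7, 117.3]
eef_rot: [-0.603, 1.568, -0.722]
wrist_force: [0.2, -0.1, 0.3]
finger_gap: 58.3
```

>>> jog_arm(moves=[[[0,0,0,0,0,0],[0,0,0,0,0,0],[0,0,0,0,0,0],[0,0,0,0,0,0]]])

```text
clock: 6.2
eef_pos: [649.2, 58.0, 118.7]
eef_rot: [-1.714, 1.569, -1.832]
wrist_force: [5.5, -1.1, -2.9]
finger_gap: 39.8
```

>>> jog_arm(moves=[[[0,0,0.1,0,0,8],[0,0,0.1,0,0,8],[0,0,0.1,0,0,8],[0,0,0.1,0,0,8],[0,0,0,0,0,0]]])

```text
clock: 6.7
eef_pos: [650.3, 58.2, 119.3]
eef_rot: [-0.634, 1.567, -0.173]
wrist_force: [-0.4, -0.6, -2.2]
finger_gap: 39.8
```

>>> jog_arm(moves=[[[0,0,-1,0,0,0],[0,0,-1,0,0,0]]])

```text
clock: 6.9
eef_pos: [650.4, 58.2, 118.3]
eef_rot: [-0.651, 1.566, -0.198]
wrist_force: [-5.8, -0.2, 9.6]
finger_gap: 39.7
```

>>> jog_arm(moves=[[[0,0,0.5,0,0,6],[0,0,-1,0,0,0],[0,0,-1,0,0,0]]])

```text
clock: 7.2
eef_pos: [650.5, 58.3, 117.6]
eef_rot: [-0.62, 1.566, -0.071]
wrist_force: [-1.1, 0.5, -0.7]
finger_gap: 39.8
```

>>> jog_arm(moves=[[[0,0,0.5,0,0,6],[0,0,-1,0,0,0],[0,0,-1,0,0,0]]])

```text
clock: 7.5
eef_pos: [650.6, 58.4, 115.1]
eef_rot: [-0.602, 1.565, 0.042]
wrist_force: [2.4, 0.0, -2.4]
finger_gap: 39.8
```

The last press met little force and z fell 2.5 mm, so the thread seems to be dropping. I'll press on until it seats.

>>> jog_arm(moves=[[[0,0,-1.5,0,0,0],[0,0,-1.5,0,0,0]]])

```text
clock: 7.7
eef_pos: [650.8, 58.3, 113.8]
eef_rot: [-0.626, 1.565, 0.011]
wrist_force: [-10.1, -1.4, 19.8]
finger_gap: 39.7
```

>>> jog_arm(moves=[[[0,0,-1,0,0,0],[0,0,-1,0,0,0]]])

```text
clock: 7.9
eef_pos: [650.7, 58.3, 114.0]
eef_rot: [-0.634, 1.564, -0.002]
wrist_force: [-3.9, 0.1, 6.9]
finger_gap: 39.8
```

>>> jog_arm(moves=[[[0,0,-0.1,0,0,-8.5],[0,0,-0.1,0,0,-8.5],[0,0,-0.1,0,0,-8.5],[0,0,-0.1,0,0,-8.5],[0,0,-0.1,0,0,-8.5]]])

```text
clock: 8.4
eef_pos: [649.2, 57.9, 113.5]
eef_rot: [-1.161, 1.567, -1.285]
wrist_force: [-2.6, -0.0, 1.4]
finger_gap: 40.0
```

>>> jog_arm(moves=[[[0,0,-0.1,0,0,-8.5],[0,0,-0.1,0,0,-8.5],[0,0,-0.1,0,0,-8.5],[0,0,-0.1,0,0,-8.5],[0,0,-0.1,0,0,-8.5]]])

```text
clock: 8.9
eef_pos: [647.8, 58.7, 112.9]
eef_rot: [-1.882, 1.566, -2.755]
wrist_force: [-1.6, 2.1, 1.1]
finger_gap: 39.9
```

z is going down in step with the thread (1.1 mm for a quarter turn). Continuing.

>>> jog_arm(moves=[[[1,0,-0.1,0,0,-8.5],[1,0,-0.1,0,0,-8.5],[0,0,-0.1,0,0,-8.5],[0,0,-0.1,0,0,-8.5],[0,0,-0.1,0,0,-8.5]]])

```text
clock: 9.4
eef_pos: [647.4, 60.1, 112.3]
eef_rot: [-2.059, 1.559, 2.6]
wrist_force: [-0.4, 2.7, -1.1]
finger_gap: 40.2
```

>>> jog_arm(moves=[[[0,0,-0.1,0,0,-8.5],[0,0,-0.1,0,0,-8.5],[0,0,-0.1,0,0,-8.5],[0,0,0,0,0,0]]])

```text
clock: 9.8
eef_pos: [647.7, 61.0, 112.0]
eef_rot: [-2.167, 1.559, 2.038]
wrist_force: [0.9, -0.7, -0.1]
finger_gap: 39.7
```

Run:
```python
from h import *
s=manip.read_state(); print(s['eef_pos'],s['eef_rot'],s['eef_rot'][2]-s['eef_rot'][0],s['joints'],s['wrist_force'],s['moment'])
```

```text
[647.6553342   61.01011368 111.95263959] [-2.16688943  1.55942491  2.03760391] 4.204493334466737 [0.03363304 0.62661867 1.31736558 0.0110634  1.20240233 2.10831611] [ 0.91052376 -0.68919945 -0.14871936] [-0.26702563  0.12344189 -0.02524184]
```

Quarter-to-half turn matches the pitch (155° gave 2.0 mm). Now I'll let go, rise, rewind the wrist and check the head height.

>>> jog_arm(moves=[[[0,0,0,0,0,0],[0,0,0,0,0,0],[0,0,0,0,0,0],[0,0,0,0,0,0]]], gripper=0.5)

```text
clock: 10.2
eef_pos: [647.7, 60.8, 112.1]
eef_rot: [-2.178, 1.56, 2.034]
wrist_force: [0.0, 0.3, -0.1]
finger_gap: 67.6
```

>>> jog_arm(moves=[[[0,-10,40,0,0,8.5],[0,-30,35,0,0,8.5],[0,-40,0,0,0,8.5],[0,0,0,0,0,8.5],[0,0,0,0,0,8.5]]])

```text
clock: 10.7
eef_pos: [646.9, -22.1, 190.1]
eef_rot: [-1.812, 1.561, -3.13]
wrist_force: [-0.0, 0.4, 0.6]
finger_gap: 70.4
```

>>> jog_arm(moves=[[[0,0,0,0,0,8.5],[0,0,0,0,0,8.5],[0,0,0,0,0,8.5],[0,0,0,0,0,8.5],[0,0,0,0,0,8.5]]])

```text
clock: 11.2
eef_pos: [647.0, -23.4, 190.6]
eef_rot: [-1.786, 1.561, -2.352]
wrist_force: [0.4, 0.1, -0.8]
finger_gap: 70.5
```

>>> jog_arm(moves=[[[0,0,0,0,0,8.5],[0,0,0,0,0,8.5],[0,0,0,0,0,8.5],[0,0,0,0,0,0],[0,0,0,0,0,0]]])

```text
clock: 11.7
eef_pos: [646.9, -23.5, 190.7]
eef_rot: [-1.79, 1.561, -1.906]
wrist_force: [-0.0, -0.8, -0.5]
finger_gap: 70.1
```

Run:
```python
from h import *
s=manip.read_state(); print(s['eef_pos'],s['eef_rot'],s['eef_rot'][2]-s['eef_rot'][0],s['joints'],s['finger_gap'])
im,d,p=cam('wrist'); cv2.imwrite('pics/w3.png',im); np.save('w3_d.npy',d); np.save('w3_p.npy',p,allow_pickle=True)
```

```text
[646.88645992 -23.51059243 190.69610287] [-1.7898254   1.56136802 -1.90619427] -0.11636886629851162 [-0.08933976  0.54638958  1.25317865 -0.00938394  1.3443307   0.02914669] 70.14654234725187
```

View pics/w3.png

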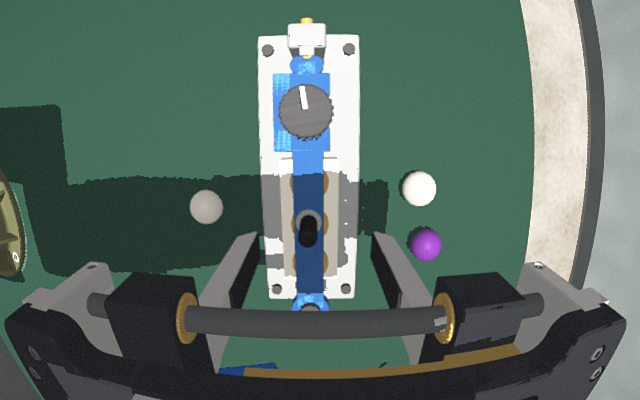

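The line on the head, (303,97) from centre (306,110), now points about 97° against 209° in w2. That is 112° net forward, equal to 155° minus 43.5°, so there was no slip. Bar still shut. Checking head height by depth.

Run:
```python
from h import *
def dz(n,c):
    p=np.load(n+'_p.npy',allow_pickle=True).item(); d=np.load(n+'_d.npy')
    R=cv2.Rodrigues(np.array(p['rvec'],float))[0]; o=-R.T@np.array(p['tvec'],float).ravel(); out=[]
    for u in range(c[0]-12,c[0]+13,3):
        for v in range(c[1]-12,c[1]+13,3):
            if d[v,u]<=0: continue
            a=np.array([(u-p['cx'])/p['fx'],(v-p['cy'])/p['fy']]); r=np.hypot(*a)
            k=np.r_[a*np.sin(r)/r,np.cos(r)]; out.append((o+(k*d[v,u]/k[2])@R)[2])
    return np.median(out)
for n,c,b in(('w2',(320,97),[(345,45),(283,122)]),('w3',(306,110),[(333,50),(268,130)])): print(n,dz(n,c))
p=np.load('w3_p.npy',allow_pickle=True).item(); print(wray(p,(305.5,110),122.5))
```

```text
w2 129.4907295829307
w3 123.03342681076863
[650.09991364  59.37757588 122.5       ]
```

Head dropped 6.5 mm as expected, so the depth is about 7.1 mm and 205° remain. I'll rewind another 80° and regrip.

>>> jog_arm(moves=[[[1,28,0,0,0,8],[1,28,0,0,0,8],[1,28,0,0,0,8],[0,0,0,0,0,8],[0,0,0,0,0,8]]])

```text
clock: 12.25
eef_pos: [649.8, 63.2, 190.7]
eef_rot: [-1.755, 1.561, -1.168]
wrist_force: [-0.2, -0.3, -0.8]
finger_gap: 70.4
```

>>> jog_arm(moves=[[[0,0,0,0,0,8],[0,0,0,0,0,8],[0,0,0,0,0,8],[0,0,0,0,0,8],[0,0,0,0,0,8]]])

```text
clock: 12.75
eef_pos: [649.8, 64.0, 190.6]
eef_rot: [-1.747, 1.562, -0.447]
wrist_force: [-0.4, 0.5, -0.4]
finger_gap: 70.4
```

>>> jog_arm(moves=[[[0,0,0,0,0,0],[0,0,0,0,0,0]]])

```text
clock: 12.95
eef_pos: [649.8, 64.0, 190.6]
eef_rot: [-1.743, 1.562, -0.448]
wrist_force: [1.0, 0.1, -0.1]
finger_gap: 70.5
```

Run:
```python
from h import *
s=manip.read_state(); print(s['eef_pos'],s['eef_rot'],s['eef_rot'][2]-s['eef_rot'][0],s['joints'],s['finger_gap'])
```

```text
[649.79279755  63.95912113 190.61300429] [-1.74270153  1.56158511 -0.44813187] 1.2945696603885266 [ 0.04370881  0.55321927  1.24299558 -0.00447132  1.33726064 -1.24984375] 70.45537879954215
```

>>> jog_arm(moves=[[[0,-3,-35,0,0,0],[0,0,-30,0,0,0],[0,0,-14,0,0,0],[0,0,0,0,0,0],[0,0,0,0,0,0]]])

```text
clock: 13.45
eef_pos: [650.5, 61.0, 111.5]
eef_rot: [-1.59, 1.558, -0.316]
wrist_force: [-0.4, 0.6, 0.2]
finger_gap: 70.3
```

>>> jog_arm(moves=[[[-0.5,-2,0,0,0,0],[0,0,0,0,0,0]]], gripper=-1, squeeze=15)

```text
clock: 13.65
eef_pos: [650.9, 58.9, 113.9]
eef_rot: [-1.526, 1.556, -0.253]
wrist_force: [-0.7, -0.8, 0.2]
finger_gap: 57.6
```

>>> jog_arm(moves=[[[0,0,0,0,0,0],[0,0,0,0,0,0],[0,0,0,0,0,0],[0,0,0,0,0,0]]])

```text
clock: 14.05
eef_pos: [651.6, 59.4, 115.8]
eef_rot: [-1.45, 1.553, -0.177]
wrist_force: [1.1, -1.2, -3.5]
finger_gap: 39.7
```

Run:
```python
from h import *
s=manip.read_state(); print(s['eef_pos'],s['eef_rot'],s['eef_rot'][2]-s['eef_rot'][0],s['joints'],s['finger_gap'])
```

```text
[651.62666463  59.37382132 115.83431531] [-1.45009338  1.55268603 -0.17749511] 1.2725982699219462 [ 0.03638121  0.61900836  1.32006998 -0.00414893  1.18481957 -1.23468914] 39.668059656209465
```

Gripped (gap 39.7). Turning forward about 205°, jaw angle 1.27 to −2.30.

>>> jog_arm(moves=[[[-0.5,0,-0.3,0,0,-8.5],[0,0,-0.2,0,0,-8.5],[0,0,-0.2,0,0,-8.5],[0,0,-0.2,0,0,-8.5],[0,0,-0.2,0,0,-8.5]]])

```text
clock: 14.55
eef_pos: [650.7, 58.0, 115.1]
eef_rot: [-1.628, 1.552, -1.108]
wrist_force: [-2.9, 0.2, 1.2]
finger_gap: 39.6
```

>>> jog_arm(moves=[[[0,0,-0.1,0,0,-8.5],[0,0,-0.1,0,0,-8.5],[0,0,-0.1,0,0,-8.5],[0,0,-0.1,0,0,-8.5],[0,0,-0.1,0,0,-8.5]]])

```text
clock: 15.05
eef_pos: [649.0, 57.8, 114.5]
eef_rot: [-1.858, 1.55, -2.089]
wrist_force: [-3.9, 1.3, -0.4]
finger_gap: 39.8
```

>>> jog_arm(moves=[[[0,0,-0.1,0,0,-8.5],[0,0,-0.1,0,0,-8.5],[0,0,-0.1,0,0,-8.5],[0,0,-0.1,0,0,-8.5],[0,0,-0.1,0,0,-8.5]]])

```text
clock: 15.55
eef_pos: [647.6, 58.6, 113.9]
eef_rot: [-1.951, 1.547, -2.932]
wrist_force: [-1.9, 4.3, -0.6]
finger_gap: 39.7
```

>>> jog_arm(moves=[[[1,0,-0.1,0,0,-8.5],[0.5,0,-0.1,0,0,-8.5],[0.5,0,-0.1,0,0,-8.5],[0,0,-0.1,0,0,-8.5],[0,0,-0.1,0,0,-8.5]]])

```text
clock: 16.05
eef_pos: [647.2, 60.3, 113.3]
eef_rot: [-1.957, 1.54, 2.596]
wrist_force: [1.6, 2.9, -2.7]
finger_gap: 40.0
```

>>> jog_arm(moves=[[[0,0,-0.1,0,0,-8.5],[0,0,-0.1,0,0,-8.5],[0,0,-0.1,0,0,-8.5],[0,0,0,0,0,0],[0,0,0,0,0,0]]], squeeze=25)

```text
clock: 16.55
eef_pos: [647.5, 61.2, 112.9]
eef_rot: [-1.982, 1.541, 2.123]
wrist_force: [0.7, 2.5, -1.9]
finger_gap: 39.5
```

Run:
```python
from h import *
s=manip.read_state(); print(s['eef_pos'],s['eef_rot'],s['eef_rot'][2]-s['eef_rot'][0]-2*np.pi,s['joints'],s['qd'],s['finger_gap'],s['wrist_force'],s['clock'])
im,d,p=cam('wrist'); cv2.imwrite('pics/w4.png',im); im,d,p=cam('top'); 
cv2.imwrite('pics/f.png',np.hstack([cv2.imread('pics/w4.png')[:,100:500],cv2.resize(im[80:240,240:400],(400,400))]))
```

```text
[647.52946586  61.22491987 112.87580161] [-1.9817949   1.54085449  2.12285637] -2.1785340378825166 [0.02792369 0.63047686 1.30905988 0.02763153 1.21716818 2.1966924 ] [ 0.00044266  0.00101777 -0.00074351 -0.00164039 -0.00077612  0.01877686] 39.468354586290026 [ 0.68798187  2.4758168  -1.85477837] 16.55
```

View pics/f.png

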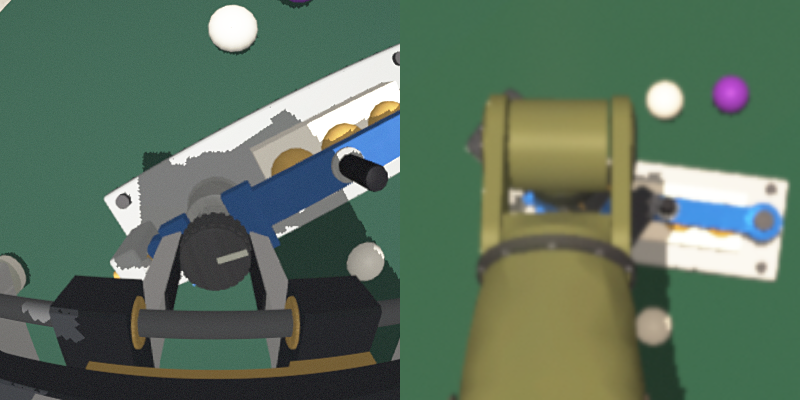

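The final picture shows the head held between the fingers at (215,258), the bar shut, and the line pointing towards the hinge as predicted. Total forward turn is about 353°, which puts the depth near 9.9 mm. The bolt is still and the grip is 25 N, so I'll hand in.

```bash
python3 -c "
from cell import manip
print(manip.sign_off()); s=manip.read_state(); print(s['eef_pos'],s['finger_gap'],s['clock'])"
```

```text
the job is handed in; nothing more can be done
None
the job is handed in; nothing more can be done
```

The keeper bar is shut in its detent and the bolt is started one turn in. The job was handed in at about 16.6 s of the 72 s, with the fingers still gripping the bolt head at 25 N.

- **Bar:** I closed it by its handle pin. A close view then showed the roller in the notch and the hook round the bolt.
- **Thread drop:** I turned the bolt back about 0.76 rad, and under a light press it went down about 5 mm.
- **Forward turn:** I turned it forward about 155°, regripped, and turned it about 198° more, 353° in all.

**Checks**
- After the 155°, the white line on the head showed no slip. Depth images showed the head 6.5 mm lower than at the start, as expected.
- The regripped turn took the tool down 2.9 mm, against 2.75 mm expected. That puts the bolt at an estimated 9.9 mm depth, inside the 8.75–11.25 mm band. I did not measure the final depth directly.
- In the last picture the white line was about 15° off the predicted direction, which I put down to perspective.
- The grasp point ended an estimated 6 mm above the head's centre, against the 28 mm allowed, because the arm drifted up while closing.
- The bar was still shut in the last views, and the brass tools I could see were in place. I did not re-measure the brass tools or the other items on the bench, and no move went near those items.

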